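Shut and hasp down a compartment case

TASK

Shut the lid of the black compartment case, swing the steel hasp up and over so that its slot drops over the red turn-catch and it lies flat on the lid, then turn the catch a quarter turn clockwise, crosswise to the slot, so that the hasp is locked down. Leave the other things on the bench where they are.

Things in the scene. Friction and masses are not known exactly. Their poses are not given: they have to be found in the camera images.
- case: Black acrylic box with compartments and a grey lid, fixed to the bench: 200 mm deep (its x), 260 mm wide (its y), 90 mm high without the lid. Origin at the centre of its underside; its x points from the hasp side (front, towards the robot) to the lid's hinge side, y to the left, z up. Its place and yaw differ each time. 'Case's frame' below is measured from this origin
- lid_hinge (a point): Middle of the lid's hinge line, fixed to the case at (104, 0, 94) mm in the case's frame; the line runs along the case's y
- lid (a joint): Lid angle, rad: 0 shut (hard stop), grows as the front edge rises; starts at 0.4 to 1.0. A flat grey panel, 260 mm along y, 202 mm deep, 8 mm thick (4 mm either side of the hinge line's plane); shut, its top is 98 mm above the bench, its front edge flush with the front wall. Stiff hinge: stays where it is left; 1 to 5 N on its front part moves it down. No handle: press its upper face, well to one side of the hasp
- lid_front (a point): Middle of the lid's front edge, on its upper face (204 mm from the hinge line); moves with the lid
- hasp_hinge (a point): Middle of the hasp's hinge line, on the front wall, fixed to the case at (-107, 0, 101.5) mm in the case's frame; the line runs along the case's y
- hasp (a joint): Hasp angle, rad: 0 flat on the shut lid (hard stop, 1.5 mm above the lid), 1.57 straight up, up to 2.7 thrown back towards the robot; starts at 1.75 to 2.5. Stiff hinge (0.09 N m, about 1 N at the end): stays where it is left. Steel strap 36 mm wide, 4 mm thick, with a lengthwise slot 16 mm wide from 28 to 72 mm from the hinge line
- hasp_end (a point): Centre of the yellow rolled end of the hasp, a bar 10 mm in diameter and 40 mm long across the strap (along the case's y), 85 mm from the hinge line and 3.5 mm above the strap's middle plane; on the shut lid its top is 12 mm above the lid. Its two ends can be pinched from above, 40 mm apart, through the whole swing
- catch (a joint): Angle of the red turn-catch, rad: 0 in line with the slot (along the case's x), grows clockwise seen from above to 1.57 (hard stop), crosswise; starts between 0 and 0.12. The hasp passes over it only while below about 0.2. Stays where it is left (0.05 N m)
- catch_head (a point): Centre of the turn-catch's red bar head, on its turning axis, 17.5 mm above the lid's top face, 43 mm from the lid's front edge, midway across. The head is 30 mm long (point's x), 10 mm wide, 18 mm tall (8.5 to 26.5 mm above the lid) on an 8 mm stem; the hasp when down lies below the head, its top 5.5 mm above the lid. Moves with the lid
- hammer: Bystander, to be left alone: claw hammer lying on its side
- screwdriver: Bystander, to be left alone: screwdriver lying flat
- jar: Bystander, to be left alone: closed amber jar with white cap, 64 mm across, 85 mm tall
- tape: Bystander, to be left alone: roll of clear tape, 96 mm across, 45 mm tall, lying flat
- pencil: Bystander, to be left alone: flat blue carpenter's pencil, 170 x 12 x 8 mm
- bin: Bystander, to be left alone: open black parts bin, 100 x 130 x 50 mm

How it is judged:
On the way, in this order (a step that is already met when the one before it is completed fails the run):
1. the lid is shut while the hasp is still off (value of joint lid below 0.04 rad and value of joint hasp above 0.4 rad), for 0.1 s.
2. the hasp lies over the catch on the shut lid, the catch not yet turned (value of joint lid below 0.04 rad and value of joint hasp below 0.1 rad and value of joint catch below 0.6 rad), for 0.1 s.
3. the catch is turned crosswise over the hasp (value of joint lid below 0.04 rad and value of joint hasp below 0.1 rad and value of joint catch above 1.25 rad), for 0.2 s.
At the end, for the whole second after the job is handed in: Lid shut (within 0.04 rad), hasp flat on it (within 0.1 rad) and catch turned crosswise (more than 1.25 rad from in line with the slot); no bystander moved more than 30 mm (all of step 3); the robot touches nothing.
It fails at once if a bystander on the bench is moved more than 30 mm (distance of any of hammer, screwdriver, jar, tape, pencil, bin from where it was at the start of the episode above 0.03 m).
It also fails if it takes over 64 s, if anything falls off the work surface, if the arm or the gripper's body presses on something with over 40 N, if the wrist force passes 120 N, or if a joint passes its speed limit or range.

ROBOT

A 6-joint arm with a two-finger parallel gripper is mounted at the origin on the work surface. World frame = base frame: x ahead of the robot, y to its left, z up, the work surface at z = 0. Lengths are in m, angles in rad, forces in N, time in s.
With the tool pointing down it reaches from about 0.275 to 0.75 m from the base axis. Payload 10.2 kg.
Tool frame: the origin (TCP) lies on the mounting face of the last link; the fingertips stand 166 mm ahead of it and the grasp point (between the pads) lies ctrl.grip_depth ahead of it (ctrl.grip_depth is the distance from the TCP to the grasp point, in m); z points along the fingers, y is the line along which they close (so a half turn about z gives the same grasp; the last joint's range is limited). The gripper opens to 88 mm and grips with 3 to 60 N. Pads are 18 mm wide; open, the fingers measure 123 mm over their backs; the gripper's body (75 mm by 187 mm) begins 45 mm behind the grasp point.
Start: joints at [1.001, 0.313, 1.498, -0, 1.331, -0.223], TCP at [0.178, 0.494, 0.405] pointing down, gripper open.
Joint ranges: [-2.94, 2.94], [-0.97, 2.17], [0.19, 2.56], [-1.23, 4.37], [0.02, 3.11], [-2.88, 2.88]. Speed limits (rad/s): [2.39, 2.39, 3.01, 3.14, 3.14, 3.14].

INTERFACE

Orientations are given as a unit quaternion [x, y, z, w].
In Python, from cell import ctrl gives the robot as it stands.
- The arm moves only by the tool play_rows, never from a script. Its argument "moves" is a list of rows, each a list of 3 entries, a list of its own where there are three numbers: the gripper command: -1 is fully open, 1 is shut, values between are in proportion, then the shift along the tool's x, y, z in cm, then the turn, a rotation vector about the tool's x, y, z in rad. In form: [[hand, [tx, ty, tz], [ax, ay, az]], ...]. A call has 1 to 5 rows; each row is the pose to reach, as a shift and turn from the pose commanded when the call began, along the tool's axes at that moment; what a row does not reach only later rows make up. A row lasts 1/12 s, in which the tool goes at most 41.7 mm and 7.16 degrees, less where a joint would pass 70% of its speed; a pose out of reach is approached as far as the arm can. A call with a gripper value outside its range is refused whole. The fingers move at their own pace and stop on an object; "squeeze" is the grip in N (left out, the last holds). Time passes only in rows, so rows that repeat a pose let the fingers close. It gives the time, the measured TCP pose, the force, the opening and the grip force at its end, in the units of the state.
- ctrl.observe(): the state, without advancing time (a new reading comes with each control period).
- ctrl.camera(name): name is "side" or "top" or "wrist"; returns the picture (480x640x3 uint8, red, green, blue); there is no depth.
- ctrl.camera_info(name): a dict with "camera_matrix" (3x3 intrinsics, pixels), "k1" (the pictures are not rectified: a ray, as slopes to the right and down, at radius r is drawn at 1 + k1 r^2 times it, then the intrinsics apply), "rvec" (rotation vector, rad) and "tvec" (3), from world to camera coordinates, as OpenCV has them. Camera axes: x right, y down, z forward; pixel columns grow to the right and rows downward; lengths in m; the calibration is good to about 2 mm. A picture is of the moment at which its call begins: read the wrist's pose just before it. camera_info takes no time and is no camera call; for the wrist camera it gives the pose at the moment of the call.
- ctrl.sign_off(): hands the job in; it is judged then, once.
Trained networks look in the newest picture that a camera, given by its name, has taken for a name from the list of things; names that differ only in an ending like _2 or _b are one class to them, and where a whole thing is asked for, a point or a joint stands for the part that bears it (a point fixed in the world has none). Each returns a list of dicts, best first, with "confidence" (0 to 1); they miss things now and then, are a little off and sometimes report something else, mostly with a low value. They report only what shows in the picture. A call takes as long as a camera call.
- ctrl.look_for(target, camera): "xyz" ([x, y, z] in m, in the coordinates of the camera as it stood for that picture, good to about 4 mm: the middle of the surface that is visible of it).
The state is a dict: "time_s": time; "q": joint angles; "qvel": joint speeds; "joint_torque": joint torques, N m; "tool_pos": TCP position; "eef_rot": TCP orientation; "contact_force": force on the tool from outside, world axes, zero at the start; "torque": the same for the moment, N m; "opening": finger opening in m; "grasp_force": force on a finger pad.
Only numpy, scipy, OpenCV 4.12 (cv2) and the standard library are available. Lean on these libraries where they do the work, as an engineer would, in place of code of your own. Each camera call takes 0.05 s, during which the arm holds its last target. There are 200 camera calls.

## Working session

There is one attempt and no reset: what is moved stays moved. The work goes in short steps, Python scripts to look and compute and a tool call to move; the robot and the scene stay as the last step left them, time stands still between calls to the robot, and variables do not carry over. Pictures are saved under pics/ and viewed, at most 10 in all, crops included, and the job is handed in when it is done.

Besides the shell and the picture viewer there is one more tool, called after "Emit:" by a JSON object that holds its "op" and its "data". play_rows: Moves the arm, as the interface text tells. Its arguments: {"type":"object","properties":{"moves":{"type":"array","items":{"type":"array"}},"squeeze":{"type":"number"}},"required":["moves"]}

```bash
mkdir -p pics
cat > h.py <<'E'
import numpy as np, cv2
from scipy.spatial.transform import Rotation as R
from cell import ctrl
def w2c(n):
    i=ctrl.camera_info(n); return R.from_rotvec(np.ravel(i["rvec"])),np.ravel(i["tvec"]),i
def look(t,cam):
    r,tv,_=w2c(cam)
    return [(round(d["confidence"],2),np.round(r.inv().apply(np.array(d["xyz"])-tv),4).tolist()) for d in ctrl.look_for(t,cam)[:2]]
def pix(P,cam):
    r,tv,i=w2c(cam); p=r.apply(np.atleast_2d(P))+tv
    s=p[:,:2]/p[:,2:]; s=s*(1+i["k1"]*(s**2).sum(1,keepdims=True)); K=np.array(i["camera_matrix"])
    return s@K[:2,:2].T+K[:2,2]
def shot(cam,name):
    im=ctrl.camera(cam); cv2.imwrite(f"pics/{name}.png",im[:,:,::-1]); return im
E
python3 - <<'E'
from h import *
for c in("top","side"):
    shot(c,c+"0")
    for t in("case","lid_front","hasp_end","catch_head","hasp","lid","hammer","screwdriver","jar","tape","pencil","bin"): print(c,t,look(t,c))
s=ctrl.observe(); print(s["time_s"],s["tool_pos"],s["eef_rot"],s["opening"],ctrl.grip_depth)
E
```

```text
top case [(0.68, [0.6229, -0.0736, 0.1317])]
top lid_front [(0.92, [0.6617, -0.0699, 0.1764])]
top hasp_end [(0.69, [0.6679, -0.4208, 0.0431]), (0.6, [0.5012, -0.0902, 0.1477])]
top catch_head [(0.36, [0.6611, -0.0682, 0.1775])]
top hasp [(0.7, [0.5058, -0.0933, 0.1427])]
top lid [(0.68, [0.666, -0.0682, 0.1746])]
top hammer [(0.88, [0.4909, -0.4713, 0.0266])]
top screwdriver [(0.77, [0.3845, -0.2507, 0.0239])]
top jar [(0.6, [0.6082, 0.4112, 0.0851]), (0.34, [0.6201, -0.0785, 0.1361])]
top tape [(0.69, [0.6664, -0.419, 0.0456])]
top pencil [(0.7, [0.3478, 0.2567, 0.0075])]
top bin [(0.91, [0.4088, 0.488, 0.0057]), (0.53, [0.3519, 0.256, 0.0097])]
side case [(0.69, [0.6344, -0.0273, 0.0982])]
side lid_front [(0.97, [0.6637, -0.0448, 0.1757]), (0.3, [0.6409, -0.0271, 0.1019])]
side hasp_end [(0.68, [0.6659, -0.0466, 0.1735]), (0.5, [0.5027, -0.0861, 0.1381])]
side catch_head []
side hasp [(0.5, [0.5055, -0.0844, 0.1414])]
side lid [(0.74, [0.6672, -0.0439, 0.1688]), (0.16, [0.635, -0.0262, 0.0948])]
side hammer [(0.63, [0.4927, -0.463, 0.0241])]
side screwdriver [(0.87, [0.3885, -0.2463, 0.0164])]
side jar [(0.79, [0.6099, 0.438, 0.0814])]
side tape [(0.51, [0.6876, -0.4363, 0.0463])]
side pencil [(0.74, [0.3519, 0.2628, 0.006]), (0.74, [0.6885, -0.4397, 0.0454])]
side bin [(0.56, [0.403, 0.4532, 0.0029])]
1.3 [0.17844842 0.49374694 0.40472194] [ 1.72535428e-01  9.85003313e-01  1.02829204e-05 -1.33668965e-05] 0.08812014887177702 0.1473
```

View pics/top0.png

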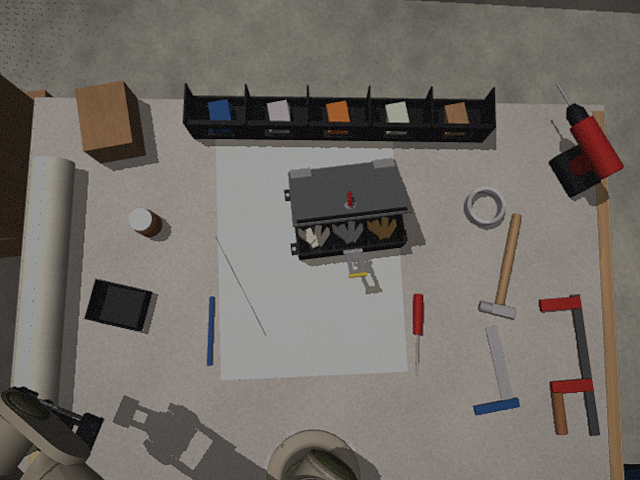

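View pics/side0.png

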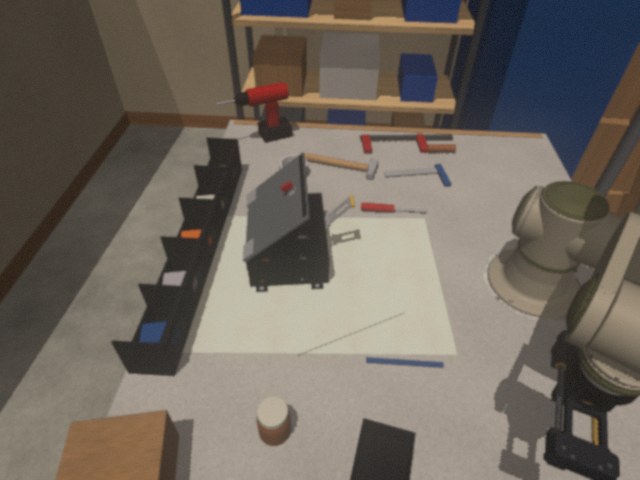

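The top view shows the case at about (350,210) with its lid open, catch at (350,198) and yellow hasp end at (358,275). The side view has the catch at (287,187) and hasp end at (351,201). I'll enlarge both to pick corners for a fit.

Run:
```python
import cv2
a=cv2.imread("pics/top0.png")[150:290,275:425]; b=cv2.imread("pics/side0.png")[145:295,225:375]
cv2.imwrite("pics/ca.png",cv2.resize(a,None,fx=4,fy=4,interpolation=cv2.INTER_CUBIC)); cv2.imwrite("pics/cb.png",cv2.resize(b,None,fx=4,fy=4,interpolation=cv2.INTER_CUBIC))
```

```text
(no output)
```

View pics/ca.png

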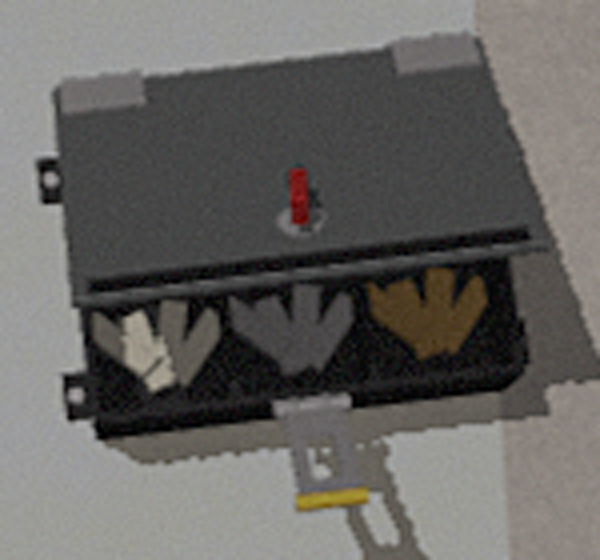

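View pics/cb.png

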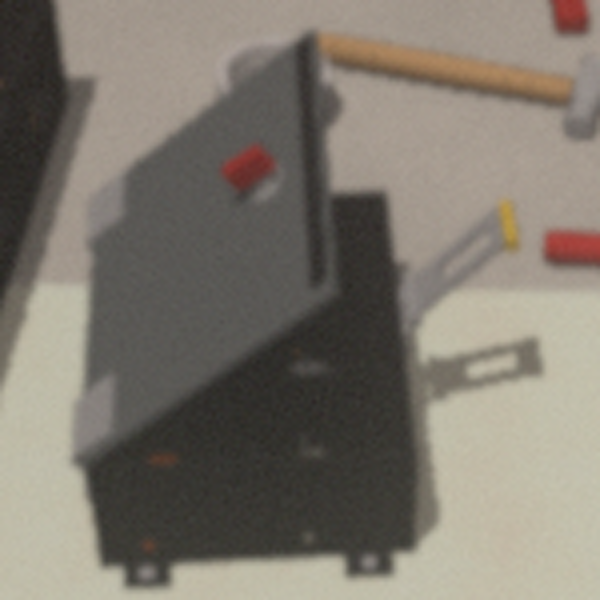

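Crop a (top, ×4) gives the lid corners (55,90), (480,35), (548,247), (78,303), the catch (298,196) and the hasp bar (298..367,~499). Crop b (side) gives the case base at (413,548) and (105,563), and the hasp bar at (505,205)–(515,245). Next I fit the case pose and both angles.

```bash
cat > model.py <<'E'
from h import *
from scipy.optimize import least_squares
def T(p,L):
    x,y,a=p[:3]; L=np.atleast_2d(L); c,s=np.cos(a),np.sin(a)
    return np.c_[x+c*L[:,0]-s*L[:,1],y+s*L[:,0]+c*L[:,1],L[:,2]]
def lidp(p,r,y,h): t=p[3]; return [.104-r*np.cos(t)+h*np.sin(t),y,.094+r*np.sin(t)+h*np.cos(t)]
def haspp(p,r,y,h): t=p[4]; return [-.107+r*np.cos(t)-h*np.sin(t),y,.1015+r*np.sin(t)+h*np.cos(t)]
def pts(p): return [
 ("top",lidp(p,.002,.13,.004),55,90),("top",lidp(p,.002,-.13,.004),480,35),("top",lidp(p,.204,.13,-.004),78,303),("top",lidp(p,.204,-.13,-.004),548,247),
 ("top",lidp(p,.161,0,.0305),298,196),("top",haspp(p,.085,.02,.0035),298,502),("top",haspp(p,.085,-.02,.0035),367,495),
 ("side",[-.1,.13,0],413,548),("side",[.1,.13,0],105,563),("side",[-.1,-.13,.09],385,192),("side",haspp(p,.085,-.02,.0035),506,205),("side",haspp(p,.085,.02,.0035),514,246),
 ("side",lidp(p,.161,0,.0275),248,167),("side",lidp(p,.204,-.13,.004),315,32),("side",lidp(p,.204,.13,-.004),338,295)]
def res(p):
    o=[]
    for c,L,u,v in pts(p):
        off=(275,150) if c=="top" else (225,145)
        o+=list(pix(T(p,L),c)[0]-(np.array([u,v])/4+off))
    return np.array(o)
E
python3 - <<'E'
from model import *
f=least_squares(res,[.62,-.07,.1,.6,2.1],loss="soft_l1")
p=f.x; print(p.round(4)); print(res(p).reshape(-1,2).round(1).tolist()); np.save("p.npy",p)
q=p.copy(); q[3]=0
print("lid front now",T(p,lidp(p,.204,0,.004)),"hasp end",T(p,haspp(p,.085,0,.0035)),"catch shut",T(q,lidp(q,.161,0,.0215)))
E
```

```text
[ 0.6447 -0.0741  0.1356  0.6907  2.3423]
[[-0.8, -1.9], [-0.0, -0.8], [-1.2, 1.9], [0.5, 1.6], [0.2, -3.2], [-0.4, 0.2], [0.0, -0.2], [0.3, 0.3], [-1.1, 0.2], [0.5, -1.2], [0.3, -0.2], [0.2, -0.4], [-0.7, -1.7], [-0.0, -1.7], [1.5, 0.2]]
lid front now [[ 0.59444821 -0.08097705  0.22704663]] hasp end [[ 0.47745427 -0.0969412   0.159992  ]] catch shut [[ 0.58820127 -0.08182947  0.1155    ]]
```

```bash
cat > go.py <<'E'
# usage: go.py casex casey tipz [tilt about case y]  -> shift (cm) and turn in the tool's axes
import sys
from model import *
p=np.load("p.npy"); a=[float(v) for v in sys.argv[1:]]
s=ctrl.observe(); Rn=R.from_quat(s["eef_rot"]); 
tilt=a[3] if len(a)>3 else 0; spin=a[4] if len(a)>4 else 0
Rg=R.from_euler("z",p[2]+spin)*R.from_euler("y",tilt)*R.from_matrix(np.diag([-1,1,-1.]))
tip=T(p,[a[0],a[1],a[2]])[0]; tcp=tip-Rg.apply([0,0,.166])
print("t",round(s["time_s"],2),"shift cm",(100*Rn.inv().apply(tcp-s["tool_pos"])).round(2),"turn",(Rn.inv()*Rg).as_rotvec().round(3))
n=s["tool_pos"]+Rn.apply([0,0,.166]); d=R.from_euler("z",-p[2]).apply(n-[p[0],p[1],0]); print("tip in case",d.round(4),"F",np.round(s["contact_force"],1),"open",round(s["opening"],4),"q",np.round(s["q"],2))
E
python3 go.py -.03 .085 .27
```

```text
t 1.3 shift cm [-56.55 -31.42  -3.13] turn [ 0.    -0.    -0.482]
tip in case [-0.3852  0.6257  0.2387] F [0.9 0.7 0.1] open 0.0881 q [ 1.    0.31  1.5   0.    1.33 -0.22]
```

Emit:
{"op": "play_rows", "data": {"moves": [[1, [-3.5, -1.9, -0.5], [0, 0, -0.05]], [1, [-7, -3.8, -1], [0, 0, -0.1]], [1, [-10.5, -5.7, -1.5], [0, 0, -0.15]], [1, [-14, -7.6, -2], [0, 0, -0.2]], [1, [-17.5, -9.5, -2.5], [0, 0, -0.25]]]}}

```text
time_s: 1.72
tool_pos: [0.3115, 0.3434, 0.4301]
eef_rot: [0.047, 0.999, 0.0, 0.0]
contact_force: [0.2, -0.7, 0.4]
opening: 0.0568
grasp_force: 0.0
```

```bash
python3 go.py -.03 .085 .27
```

```text
t 1.72 shift cm [-32.23 -30.85  -0.59] turn [ 0.     0.    -0.229]
tip in case [-0.2736  0.4587  0.2641] F [ 0.2 -0.7  0.4] open 0.0568 q [ 0.58  0.16  1.63  0.    1.36 -0.9 ]
```

Emit:
{"op": "play_rows", "data": {"moves": [[1, [-2.9, -2.7, -0.1], [0, 0, -0.05]], [1, [-5.8, -5.4, -0.2], [0, 0, -0.1]], [1, [-8.7, -8.2, -0.3], [0, 0, -0.15]], [1, [-11.6, -11, -0.4], [0, 0, -0.2]], [1, [-14.5, -13.8, -0.6], [0, 0, -0.229]]]}}

```text
time_s: 2.13
tool_pos: [0.4426, 0.1917, 0.4359]
eef_rot: [-0.067, 0.998, 0.0, 0.0]
contact_force: [-0.1, 0.6, 0.0]
opening: 0.0239
grasp_force: 0.0
```

```bash
python3 go.py -.03 .085 .25
```

```text
t 2.13 shift cm [-13.45 -20.56   1.99] turn [ 0.     0.    -0.001]
tip in case [-0.1642  0.2908  0.2699] F [-0.1  0.6  0. ] open 0.0239 q [ 0.17  0.2   1.57  0.    1.38 -1.54]
```

Emit:
{"op": "play_rows", "data": {"moves": [[1, [-2.2, -3.4, 0], [0, 0, 0]], [1, [-4.4, -6.8, 0], [0, 0, 0]], [1, [-6.6, -10.2, 0], [0, 0, 0]], [1, [-8.8, -13.6, 0], [0, 0, 0]], [1, [-11, -17, 0], [0, 0, 0]]]}}

```text
time_s: 2.55
tool_pos: [0.5741, 0.0377, 0.4357]
eef_rot: [-0.066, 0.998, 0.0, 0.0]
contact_force: [-0.0, 1.0, 0.4]
opening: 0.0006
grasp_force: 0.0
```

Emit:
{"op": "play_rows", "data": {"moves": [[1, [-1.6, -2.4, 0], [0, 0, 0]], [1, [-2.4, -3.6, 0.5], [0, 0, 0]], [1, [-2.4, -3.6, 1.5], [0, 0, 0]], [1, [-2.4, -3.6, 2.5], [0, 0, 0]], [1, [-2.4, -3.6, 3.5], [0, 0, 0]]]}}

```text
time_s: 2.97
tool_pos: [0.6009, 0.0084, 0.3995]
eef_rot: [-0.067, 0.998, 0.0, -0.001]
contact_force: [-0.0, -0.3, 0.1]
opening: 0.0006
grasp_force: 0.0
```

```bash
python3 go.py -.03 .085 .102
```

```text
t 2.97 shift cm [-0.23 -0.27 13.15] turn [ 0.001 -0.001 -0.002]
tip in case [-0.0324  0.0878  0.2335] F [-0.  -0.3  0.1] open 0.0006 q [-0.18  0.49  1.26  0.    1.4  -1.89]
```

Emit:
{"op": "play_rows", "data": {"moves": [[1, [0, 0, 1.2], [0, 0, 0]], [1, [0, 0, 2.4], [0, 0, 0]], [1, [0, 0, 3.6], [0, 0, 0]], [1, [0, 0, 4.8], [0, 0, 0]], [1, [0, 0, 6], [0, 0, 0]]]}}

```text
time_s: 3.38
tool_pos: [0.6008, 0.0087, 0.3402]
eef_rot: [-0.067, 0.998, 0.0, 0.0]
contact_force: [-0.8, 0.8, 2.1]
opening: 0.0006
grasp_force: 1.0
```

Emit:
{"op": "play_rows", "data": {"moves": [[1, [0, 0, 1.2], [0, 0, 0]], [1, [0, 0, 2.4], [0, 0, 0]], [1, [0, 0, 3.6], [0, 0, 0]], [1, [0, 0, 4.8], [0, 0, 0]], [1, [0, 0, 6], [0, 0, 0]]]}}

```text
time_s: 3.8
tool_pos: [0.6007, 0.0087, 0.2802]
eef_rot: [-0.067, 0.998, 0.0, -0.0]
contact_force: [-0.2, 0.0, 2.1]
opening: -0.0001
grasp_force: 1.0
```

Emit:
{"op": "play_rows", "data": {"moves": [[1, [0, 0, 0.5], [0, 0, 0]], [1, [0, 0, 0.9], [0, 0, 0]], [1, [0, 0, 1.2], [0, 0, 0]], [1, [0, 0, 1.4], [0, 0, 0]], [1, [0, 0, 1.4], [0, 0, 0]]]}}

```text
time_s: 4.22
tool_pos: [0.6016, 0.0073, 0.2667]
eef_rot: [-0.066, 0.998, 0.0, 0.0]
contact_force: [0.2, -0.1, 0.4]
opening: 0.0005
grasp_force: 0.0
```

```bash
python3 go.py -.03 .085 .102
```

```text
t 4.22 shift cm [-0.16 -0.15 -0.13] turn [-0.     0.    -0.003]
tip in case [-0.0316  0.0865  0.1007] F [ 0.2 -0.1  0.4] open 0.0005 q [-0.18  0.61  1.42  0.    1.11 -1.89]
```

Emit:
{"op": "play_rows", "data": {"moves": [[1, [0, 0, 0.2], [0, 0, 0]], [1, [0, 0, 0.4], [0, 0, 0]], [1, [0, 0, 0.5], [0, 0, 0]], [1, [0, 0, 0.5], [0, 0, 0]]]}}

```text
time_s: 4.55
tool_pos: [0.6017, 0.0071, 0.2643]
eef_rot: [-0.066, 0.998, -0.0, 0.001]
contact_force: [-9.0, 2.1, 19.8]
opening: 0.0005
grasp_force: 9.8
```

```bash
python3 go.py -.03 .085 .102
```

```text
t 4.55 shift cm [-0.16 -0.13 -0.37] turn [-0.001  0.002 -0.003]
tip in case [-0.0313  0.0862  0.0983] F [-9.   2.1 19.8] open 0.0005 q [-0.18  0.61  1.42 -0.    1.1  -1.89]
```

Lid shut (19.8 N at the stop, tip height 98.3 mm as expected). I'll lift, open, and move above the hasp.

Emit:
{"op": "play_rows", "data": {"moves": [[1, [0, 0, -3.5], [0, 0, 0]], [0, [0, 0, -7], [0, 0, 0]], [-1, [0, 0, -10.5], [0, 0, 0]], [-1, [0, 0, -14], [0, 0, 0]], [-1, [0, 0, -17], [0, 0, 0]]]}}

```text
time_s: 4.97
tool_pos: [0.6014, 0.007, 0.4345]
eef_rot: [-0.066, 0.998, -0.0, 0.001]
contact_force: [-0.0, 0.3, 0.4]
opening: 0.0251
grasp_force: 0.0
```

Emit:
{"op": "play_rows", "data": {"moves": [[-1, [2.8, -2, 0], [0, 0, 0]], [-1, [5.6, -4, 0], [0, 0, 0]], [-1, [8.4, -6, 0], [0, 0, 0]], [-1, [11, -8.4, 0], [0, 0, 0]], [-1, [11, -8.4, 0], [0, 0, 0]]]}}

```text
time_s: 5.38
tool_pos: [0.5012, -0.0938, 0.4322]
eef_rot: [-0.064, 0.998, -0.001, -0.0]
contact_force: [-1.0, 0.7, 0.5]
opening: 0.0584
grasp_force: 0.0
```

```bash
python3 go.py -.16 0 .26
python3 - <<'E'
from h import *
p=np.load("p.npy")
for c in("wrist","top"):
    shot(c,c+"1")
    for t in("hasp_end","catch_head","lid_front","hasp"):
        print(c,t,[(q,R.from_euler("z",-p[2]).apply(np.array(x)-[p[0],p[1],0]).round(4).tolist()) for q,x in look(t,c)])
a=cv2.imread("pics/top1.png")[150:290,275:425]; b=cv2.imread("pics/wrist1.png")
cv2.imwrite("pics/cmp.png",np.hstack([cv2.resize(b,(480,360)),cv2.resize(a,(320,360))]))
E
```

```text
t 5.38 shift cm [ 1.52 -0.    0.62] turn [-0.001 -0.    -0.007]
tip in case [-0.1448 -0.0003  0.2662] F [-1.   0.7  0.5] open 0.0584 q [-0.41  0.26  1.5  -0.    1.39 -2.11]
wrist hasp_end [(0.91, [-0.1542, 0.0051, 0.155])]
wrist catch_head [(0.79, [-0.0596, 0.004, 0.1224])]
wrist lid_front [(0.89, [-0.0508, 0.0062, 0.0979])]
wrist hasp [(0.69, [-0.1494, 0.0057, 0.152])]
top hasp_end [(0.69, [-0.162, 0.0006, 0.1686])]
top catch_head []
top lid_front [(0.81, [0.0308, 0.0248, 0.1009])]
top hasp [(0.67, [-0.1587, 0.0027, 0.1654])]
```

View pics/wrist1.png

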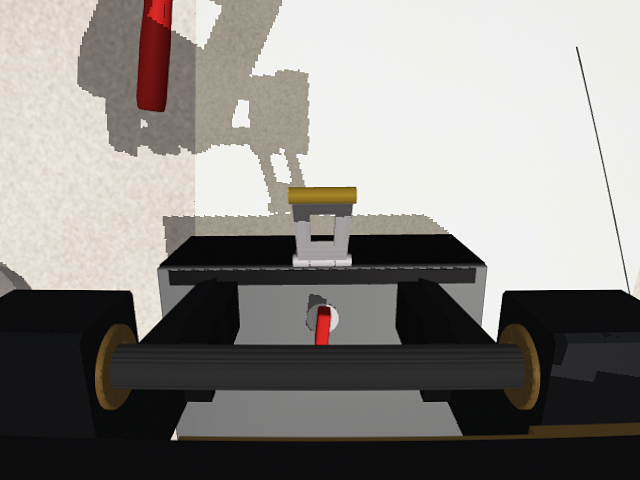

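The wrist view shows the shut lid with its front corners at (161,267) and (486,265). The wall's foot is at (195,237) and (447,234), the hasp bar ends at (289,195) and (357,195), and the catch near (323,310) is nearly in line. I'll refine the fit with these points.

```bash
python3 - <<'E'
from model import *
p0=np.load("p.npy")
old=pts; keep=[5,6,7,8,9,10,11]
def r2(p):
    a=np.r_[p[:3],p0[3],p[3]]
    o=list(res(a).reshape(-1,2)[keep].ravel())
    L=[([-.1,-.13,.096],161,267),([-.1,.13,.096],486,265),([-.1,-.13,0],195,237),([-.1,.13,0],447,234),(haspp(a,.085,-.02,.0035),289,195),(haspp(a,.085,.02,.0035),357,195),([-.107,0,.1015],322,260)]
    w=pix(T(a,[l[0] for l in L]),"wrist")-np.array([l[1:] for l in L])
    return np.r_[o,w.ravel()/2.]
f=least_squares(r2,np.r_[p0[:3],p0[4]],loss="soft_l1"); print(f.x.round(4)); print(r2(f.x).reshape(-1,2).round(1).tolist())
p=np.r_[f.x[:3],0,f.x[3]]; np.save("p.npy",p)
print("hasp end case",haspp(p,.085,0,.0035)); print("catch head pix wrist",pix(T(p,[[-.057,0,.1245],[-.072,0,.1245],[-.057,0,.098]]),"wrist").round(0).tolist())
E
python3 go.py -.16 0 .26
```

```text
[ 0.6452 -0.0676  0.1394  2.314 ]
[[-3.1, -0.9], [-2.6, -1.4], [0.1, 2.1], [-1.6, 2.3], [0.0, 0.1], [-0.6, 0.8], [-0.7, 0.6], [-3.2, -0.1], [0.7, -0.2], [-2.7, -0.8], [1.8, -0.2], [-0.8, -0.4], [-0.7, -0.6], [-0.5, -0.2]]
hasp end case [np.float64(-0.16709171400129333), 0, np.float64(0.16171823567979032)]
catch head pix wrist [[322.0, 334.0], [321.0, 315.0], [321.0, 318.0]]
t 5.88 shift cm [1.71 0.28 0.56] turn [ 0.    -0.    -0.006]
tip in case [-0.143  -0.0029  0.2656] F [-0.3 -0.3  0.7] open 0.0879 q [-0.41  0.27  1.49 -0.    1.39 -2.11]
```

```bash
python3 go.py -.167 0 .158
```

```text
t 5.88 shift cm [ 2.41  0.27 10.76] turn [ 0.    -0.    -0.006]
tip in case [-0.143  -0.0029  0.2656] F [-0.3 -0.3  0.7] open 0.0879 q [-0.41  0.27  1.49 -0.    1.39 -2.11]
```

Emit:
{"op": "play_rows", "data": {"moves": [[-1, [1.2, 0.2, 2], [0, 0, -0.006]], [-1, [2.4, 0.3, 4], [0, 0, -0.006]], [-1, [2.4, 0.3, 6], [0, 0, -0.006]], [-1, [2.4, 0.3, 7], [0, 0, -0.006]], [-1, [2.4, 0.3, 7], [0, 0, -0.006]]]}}

```text
time_s: 6.3
tool_pos: [0.4795, -0.0908, 0.3601]
eef_rot: [-0.069, 0.998, 0.001, -0.001]
contact_force: [0.1, 0.1, -0.0]
opening: 0.0882
grasp_force: 0.0
```

```bash
python3 go.py -.167 0 .158
python3 - <<'E'
from model import *
p=np.load("p.npy"); shot("wrist","wrist2"); print(look("hasp_end","wrist"), T(p,haspp(p,.085,0,.0035)), pix(T(p,[haspp(p,.085,y,.0035) for y in(-.02,.02)]),"wrist").round(0).tolist())
E
```

```text
t 6.3 shift cm [-0.04 -0.01  3.61] turn [ 0.002 -0.003 -0.001]
tip in case [-0.1677  0.0003  0.1941] F [ 0.1  0.1 -0. ] open 0.0882 q [-0.43  0.27  1.67  0.    1.2  -2.14]
[(0.95, [0.485, -0.0922, 0.1634])] [[ 0.47973318 -0.09079972  0.16171824]] [[273.0, 272.0], [362.0, 272.0]]
```

View pics/wrist2.png

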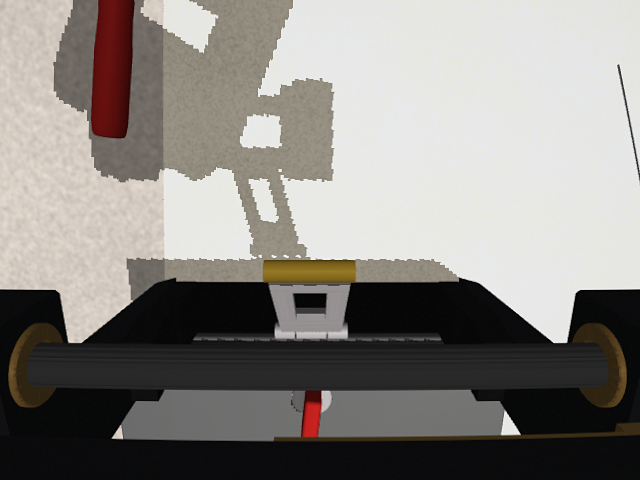

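The bar shows at columns 263–356, row 272, about 3 mm towards −y of the fingers' middle. I'll shift 3 mm, go down and pinch.

Emit:
{"op": "play_rows", "data": {"moves": [[-1, [0, -0.3, 1.2], [0, 0, 0]], [-1, [0, -0.3, 2.4], [0, 0, 0]], [-1, [0, -0.3, 3.6], [0, 0, 0]], [0, [0, -0.3, 3.6], [0, 0, 0]], [0, [0, -0.3, 3.6], [0, 0, 0]]], "squeeze": 8}}

```text
time_s: 6.82
tool_pos: [0.4804, -0.094, 0.3266]
eef_rot: [-0.069, 0.998, -0.0, 0.0]
contact_force: [0.2, -0.3, 0.2]
opening: 0.0767
grasp_force: 0.0
```

Emit:
{"op": "play_rows", "data": {"moves": [[0.2, [0, 0, 0], [0, 0, 0]], [0.2, [0, 0, 0], [0, 0, 0]], [0.2, [0, 0, 0], [0, 0, 0]]], "squeeze": 8}}

```text
time_s: 7.07
tool_pos: [0.4801, -0.0939, 0.3265]
eef_rot: [-0.069, 0.998, -0.0, 0.001]
contact_force: [-0.1, -0.0, 0.2]
opening: 0.057
grasp_force: 0.0
```

```bash
python3 go.py -.167 -.003 .158
```

```text
t 7.07 shift cm [-0.01  0.02  0.25] turn [-0.001  0.001 -0.001]
tip in case [-0.1669 -0.0033  0.1605] F [-0.1 -0.   0.2] open 0.057 q [-0.43  0.31  1.71 -0.    1.11 -2.14]
```

Emit:
{"op": "play_rows", "data": {"moves": [[0.2, [0, 0, 0.2], [0, 0, 0]], [0.2, [0, 0, 0.2], [0, 0, 0]], [0.2, [0, 0, 0.2], [0, 0, 0]], [0.2, [0, 0, 0.2], [0, 0, 0]], [0.2, [0, 0, 0.2], [0, 0, 0]]], "squeeze": 8}}

```text
time_s: 7.48
tool_pos: [0.48, -0.0939, 0.3237]
eef_rot: [-0.069, 0.998, -0.0, -0.0]
contact_force: [-0.3, 0.1, -0.5]
opening: 0.0398
grasp_force: 8.0
```

```bash
python3 go.py -.167 -.003 .158
python3 - <<'E'
import numpy as np
a=np.linspace(2.314+.041,.041,17); h=np.c_[-.107+.0851*np.cos(a),.1015+.0851*np.sin(a)]
d=(h-h[0])*100; print([(round(-x,1),round(-z,1)) for x,z in d])
E
```

```text
t 7.48 shift cm [-0.03  0.02 -0.03] turn [ 0.    -0.    -0.001]
tip in case [-0.1673 -0.0032  0.1577] F [-0.3  0.1 -0.5] open 0.0398 q [-0.43  0.32  1.72 -0.    1.11 -2.14]
[(np.float64(-0.0), np.float64(-0.0)), (np.float64(-0.9), np.float64(-0.8)), (np.float64(-2.0), np.float64(-1.5)), (np.float64(-3.1), np.float64(-2.0)), (np.float64(-4.3), np.float64(-2.3)), (np.float64(-5.5), np.float64(-2.5)), (np.float64(-6.7), np.float64(-2.5)), (np.float64(-7.9), np.float64(-2.3)), (np.float64(-9.1), np.float64(-1.9)), (np.float64(-10.2), np.float64(-1.4)), (np.float64(-11.2), np.float64(-0.7)), (np.float64(-12.2), np.float64(0.1)), (np.float64(-12.9), np.float64(1.1)), (np.float64(-13.6), np.float64(2.1)), (np.float64(-14.1), np.float64(3.3)), (np.float64(-14.4), np.float64(4.5)), (np.float64(-14.5), np.float64(5.7))]
```

Pinched (39.8 mm opening, 8 N, no side force). Now the arc.

Emit:
{"op": "play_rows", "data": {"moves": [[0.2, [-0.9, 0, -0.8], [0, 0, 0]], [0.2, [-2, 0, -1.5], [0, 0, 0]], [0.2, [-3.1, 0, -2], [0, 0, 0]], [0.2, [-4.3, 0, -2.3], [0, 0, 0]], [0.2, [-5.5, 0, -2.5], [0, 0, 0]]], "squeeze": 10}}

```text
time_s: 7.9
tool_pos: [0.5348, -0.0863, 0.349]
eef_rot: [-0.069, 0.998, -0.0, -0.0]
contact_force: [-1.3, -1.8, -4.1]
opening: 0.0396
grasp_force: 10.0
```

```bash
python3 go.py -.112 -.0033 .183
```

```text
t 7.9 shift cm [ 0.01 -0.01 -0.  ] turn [-0.    -0.001 -0.001]
tip in case [-0.112  -0.0032  0.183 ] F [-1.3 -1.8 -4.1] open 0.0396 q [-0.38  0.4   1.53 -0.    1.22 -2.09]
```

Emit:
{"op": "play_rows", "data": {"moves": [[0.2, [-1.2, 0, 0.2], [0, 0, 0]], [0.2, [-2.4, 0, 0.4], [0, 0, 0]], [0.2, [-3.6, 0, 0.8], [0, 0, 0]], [0.2, [-4.7, 0, 1.3], [0, 0, 0]], [0.2, [-5.7, 0, 1.9], [0, 0, 0]]]}}

```text
time_s: 8.32
tool_pos: [0.5916, -0.0784, 0.3302]
eef_rot: [-0.069, 0.998, -0.0, 0.001]
contact_force: [-1.7, -0.4, 1.1]
opening: 0.0394
grasp_force: 10.0
```

```bash
python3 go.py -.055 -.0033 .164
python3 - <<'E'
from model import *
p=np.load("p.npy"); im=shot("wrist","wrist3"); top=shot("top","top3"); s=shot("side","side3")
for c in("wrist","top","side"):
  for t in("hasp_end","catch_head"): print(c,t,[(q,R.from_euler("z",-p[2]).apply(np.array(x)-[p[0],p[1],0]).round(4).tolist()) for q,x in look(t,c)])
o=np.hstack([cv2.resize(im,(400,300)),cv2.resize(s[145:265,240:400],(400,300),interpolation=2)]); cv2.imwrite("pics/m3.png",o[:,:,::-1])
E
```

```text
t 8.32 shift cm [ 0.04 -0.    0.02] turn [-0.001  0.001 -0.001]
tip in case [-0.0543 -0.0034  0.1642] F [-1.7 -0.4  1.1] open 0.0394 q [-0.33  0.53  1.37 -0.    1.23 -2.04]
wrist hasp_end [(0.9, [-0.0772, -0.0034, 0.1471])]
wrist catch_head [(0.66, [-0.066, -0.0038, 0.1248])]
top hasp_end []
top catch_head []
side hasp_end []
side catch_head [(0.65, [-0.1689, 0.5495, 0.0005])]
```

View pics/m3.png

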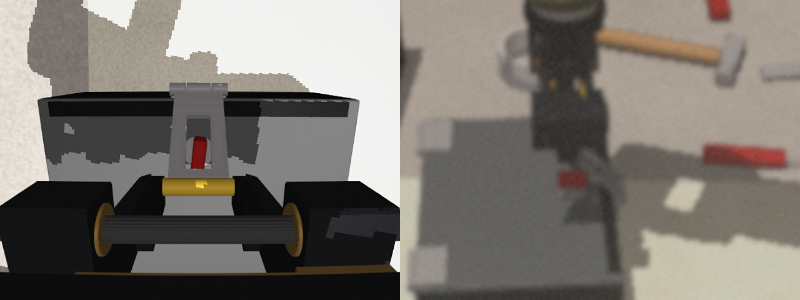

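Left panel: hasp held by the bar at (198,187), catch visible inside the slot at (199,152), well centred. Continuing the arc down.

Emit:
{"op": "play_rows", "data": {"moves": [[0.2, [-1, 0, 0.8], [0, 0, 0]], [0.2, [-1.7, 0, 1.8], [0, 0, 0]], [0.2, [-2.4, 0, 2.8], [0, 0, 0]], [0.2, [-2.9, 0, 4], [0, 0, 0]], [0.2, [-3.1, 0, 5], [0, 0, 0]]]}}

```text
time_s: 9.18
tool_pos: [0.6222, -0.0742, 0.2785]
eef_rot: [-0.069, 0.998, -0.0, 0.001]
contact_force: [6.3, -0.9, 2.4]
opening: 0.0395
grasp_force: 10.0
```

Emit:
{"op": "play_rows", "data": {"moves": [[0.2, [-0.1, 0, 0.5], [0, 0, 0]], [0.2, [-0.2, 0, 1], [0, 0, 0]], [0.2, [-0.2, 0, 1.4], [0, 0, 0]], [0.2, [-0.2, 0, 1.4], [0, 0, 0]]]}}

```text
time_s: 9.52
tool_pos: [0.6236, -0.0741, 0.2647]
eef_rot: [-0.069, 0.998, 0.0, -0.0]
contact_force: [5.8, -2.0, -0.9]
opening: 0.0397
grasp_force: 10.0
```

```bash
python3 go.py -.022 -.0033 .1
```

```text
t 9.52 shift cm [-0.03  0.01 -0.13] turn [ 0.    -0.    -0.001]
tip in case [-0.0223 -0.0034  0.0987] F [ 5.8 -2.  -0.9] open 0.0397 q [-0.3   0.67  1.33 -0.    1.15 -2.01]
```

Emit:
{"op": "play_rows", "data": {"moves": [[-0.5, [0, 0, 0], [0, 0, 0]], [-0.5, [0, 0, 0], [0, 0, 0]], [-0.5, [0, 0, -2], [0, 0, 0]], [-0.5, [0, 0, -5], [0, 0, 0]], [-0.5, [0, 0, -8], [0, 0, 0]]]}}

```text
time_s: 9.93
tool_pos: [0.6232, -0.0738, 0.3454]
eef_rot: [-0.069, 0.998, 0.001, -0.002]
contact_force: [0.3, -0.4, 0.1]
opening: 0.0658
grasp_force: 0.0
```

```bash
python3 go.py -.057 -.0033 .14
python3 - <<'E'
from model import *
p=np.load("p.npy"); im=shot("wrist","wrist4"); top=shot("top","top4")
for t in("hasp_end","catch_head","lid_front"): print(t,[(q,R.from_euler("z",-p[2]).apply(np.array(x)-[p[0],p[1],0]).round(4).tolist()) for q,x in look(t,"wrist")])
q=p.copy(); q[4]=0
print(pix(T(p,[haspp(q,.085,-.0233,.0035),haspp(q,.085,.0167,.0035),[-.072,-.0033,.1245],[-.042,-.0033,.1245],[-.057,-.0033,.1245]]),"wrist").round(0).tolist())
E
```

```text
t 9.93 shift cm [ 3.42 -0.03  3.96] turn [ 0.002 -0.004 -0.001]
tip in case [-0.0233 -0.0028  0.1794] F [ 0.3 -0.4  0.1] open 0.0658 q [-0.3   0.59  1.24 -0.    1.32 -2.01]
hasp_end [(0.67, [-0.0709, -0.0061, 0.1114])]
catch_head [(0.96, [-0.0569, -0.0044, 0.1245]), (0.6, [-0.0419, -0.0017, 0.0957])]
lid_front [(0.8, [-0.0378, 0.0045, 0.0999])]
[[279.0, 250.0], [354.0, 250.0], [316.0, 158.0], [316.0, 222.0], [316.0, 191.0]]
```

View pics/wrist4.png

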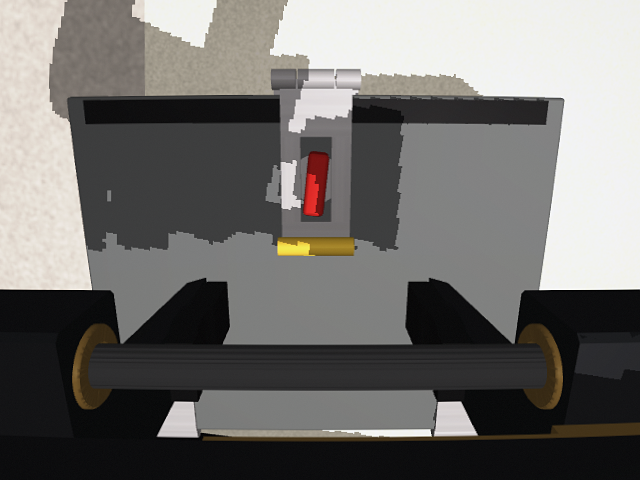

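The hasp lies on the lid with its bar at (316,246). The catch shows through the slot at (316,184), tilted about 0.06 rad. I'll refine the catch position from this picture.

```bash
python3 - <<'E'
from model import *
p=np.load("p.npy")
L=[([-.107,0,.105],316,76),([-.1,-.13,.098],69,97),([-.1,.13,.098],563,99),([-.079,0,.1035],316,137),([-.035,0,.1035],316,222),([-.022,0,.1055],316,246),([-.022,-.02,.105],278,246),([-.022,.02,.105],354,246),([-.072,0,.1245],317,152)]
f=lambda v:(pix(T(np.r_[v,0,0],[l[0] for l in L]),"wrist")-np.array([l[1:] for l in L])).ravel()
s=least_squares(f,p[:3],loss="soft_l1"); print(p[:3],s.x.round(4),f(s.x).reshape(-1,2).round(1).tolist())
p[:3]=s.x; np.save("p.npy",p)
E
python3 go.py -.02 0 .112; python3 go.py -.057 0 .15
```

```text
[ 0.64520383 -0.06758105  0.13940876] [ 0.6434 -0.0713  0.1352] [[0.4, 1.7], [-6.1, -1.4], [6.2, -2.1], [0.2, -0.5], [0.1, -0.2], [0.0, 0.5], [0.4, 0.2], [-0.4, 0.3], [-0.8, 1.4]]
t 10.18 shift cm [-0.05 -0.03  6.64] turn [ 0.001 -0.002  0.003]
tip in case [-0.0207  0.0004  0.1784] F [ 0.7 -0.2 -0.7] open 0.066 q [-0.3   0.59  1.25 -0.    1.31 -2.01]
t 10.18 shift cm [ 3.66 -0.01  2.85] turn [ 0.001 -0.002  0.003]
tip in case [-0.0207  0.0004  0.1784] F [ 0.7 -0.2 -0.7] open 0.066 q [-0.3   0.59  1.25 -0.    1.31 -2.01]
```

Everything fits hasp flat and lid shut to within about 1–2 px in the middle. A brief press on the bar will make sure.

Emit:
{"op": "play_rows", "data": {"moves": [[1, [0, 0, 1], [0, 0, 0]], [1, [0, 0, 2], [0, 0, 0]], [1, [0, 0, 3], [0, 0, 0]], [1, [0, 0, 4], [0, 0, 0]], [1, [0, 0, 5], [0, 0, 0]]]}}

```text
time_s: 10.6
tool_pos: [0.6235, -0.0739, 0.2938]
eef_rot: [-0.069, 0.998, 0.0, -0.001]
contact_force: [0.9, 0.5, -0.2]
opening: 0.0351
grasp_force: 0.0
```

Emit:
{"op": "play_rows", "data": {"moves": [[1, [0, 0, 0], [0, 0, 0]], [1, [0, 0, 0], [0, 0, 0]], [1, [0, 0, 0.6], [0, 0, 0]], [1, [0, 0, 1.2], [0, 0, 0]], [1, [0, 0, 1.7], [0, 0, 0]]]}}

```text
time_s: 11.02
tool_pos: [0.6235, -0.0739, 0.2783]
eef_rot: [-0.069, 0.998, -0.0, 0.0]
contact_force: [-0.0, 0.5, -0.4]
opening: 0.0019
grasp_force: 0.0
```

Emit:
{"op": "play_rows", "data": {"moves": [[1, [0, 0, 0.1], [0, 0, 0]], [1, [0, 0, 0.2], [0, 0, 0]], [1, [0, 0, 0.2], [0, 0, 0]]]}}

```text
time_s: 11.27
tool_pos: [0.6236, -0.0739, 0.2767]
eef_rot: [-0.069, 0.998, 0.0, -0.0]
contact_force: [0.5, -0.2, -0.6]
opening: 0.0003
grasp_force: 0.0
```

```bash
python3 go.py -.057 0 .15
```

```text
t 11.27 shift cm [ 3.7   0.   -3.93] turn [ 0.    -0.     0.003]
tip in case [-2.000e-02  1.000e-04  1.107e-01] F [ 0.5 -0.2 -0.6] open 0.0003 q [-0.3   0.65  1.32 -0.    1.17 -2.01]
```

The tip reached 110.7 mm without contact, so the bar is fully down. Next, the catch: up, over, and down on its head.

Emit:
{"op": "play_rows", "data": {"moves": [[1, [0, 0, -2], [0, 0, 0]], [0.4, [0, 0, -4], [0, 0, 0.03]], [0.4, [1.9, 0, -4], [0, 0, 0.06]], [0.4, [3.7, 0, -4], [0, 0, 0.06]], [0.4, [3.7, 0, -4], [0, 0, 0.06]]]}}

```text
time_s: 11.68
tool_pos: [0.5853, -0.0792, 0.3173]
eef_rot: [-0.039, 0.999, -0.0, -0.0]
contact_force: [-0.0, 0.0, -0.4]
opening: 0.0248
grasp_force: 0.0
```

Emit:
{"op": "play_rows", "data": {"moves": [[0.4, [0, 0, 0], [0, 0, 0]], [0.4, [0, 0, 0], [0, 0, 0]], [0.4, [0, 0, 0], [0, 0, 0]]]}}

```text
time_s: 11.93
tool_pos: [0.5875, -0.079, 0.3167]
eef_rot: [-0.039, 0.999, -0.0, 0.0]
contact_force: [0.5, -0.3, 0.5]
opening: 0.0263
grasp_force: 0.0
```

```bash
python3 go.py -.057 0 .112 0 -.06
```

```text
t 11.93 shift cm [0.06 0.01 3.87] turn [-0.     0.     0.003]
tip in case [-5.630e-02 -1.000e-04  1.507e-01] F [ 0.5 -0.3  0.5] open 0.0263 q [-0.33  0.54  1.4   0.    1.2  -1.98]
```

Emit:
{"op": "play_rows", "data": {"moves": [[0.4, [0.1, 0, 1], [0, 0, 0]], [0.4, [0.1, 0, 2], [0, 0, 0]], [0.4, [0.1, 0, 3], [0, 0, 0]], [0.4, [0.1, 0, 3.7], [0, 0, 0]], [0.4, [0.1, 0, 3.7], [0, 0, 0]]]}}

```text
time_s: 12.35
tool_pos: [0.5857, -0.079, 0.2774]
eef_rot: [-0.039, 0.999, 0.001, -0.002]
contact_force: [-0.7, -0.6, -0.1]
opening: 0.0267
grasp_force: 0.0
```

Emit:
{"op": "play_rows", "data": {"moves": [[0.9, [0, 0, 0], [0, 0, 0]], [0.9, [0, 0, 0], [0, 0, 0]], [0.9, [0, 0, 0], [0, 0, 0]], [0.9, [0, 0, 0], [0, 0, 0]]], "squeeze": 20}}

```text
time_s: 12.68
tool_pos: [0.5861, -0.0792, 0.2802]
eef_rot: [-0.039, 0.999, -0.0, 0.001]
contact_force: [0.2, -1.2, -0.1]
opening: 0.0097
grasp_force: 19.8
```

```bash
python3 go.py -.057 0 .112 0 -.06
```

```text
t 12.68 shift cm [-0.09  0.02  0.22] turn [-0.001  0.001  0.003]
tip in case [-0.0577 -0.0002  0.1142] F [ 0.2 -1.2 -0.1] open 0.0097 q [-0.33  0.57  1.45 -0.    1.12 -1.98]
```

Head gripped (9.7 mm). Turning clockwise.

Emit:
{"op": "play_rows", "data": {"moves": [[0.9, [0, 0, 0], [0, 0, 0.1]], [0.9, [0, 0, 0], [0, 0, 0.2]], [0.9, [0, 0, 0], [0, 0, 0.3]], [0.9, [0, 0, 0], [0, 0, 0.4]], [0.9, [0, 0, 0], [0, 0, 0.5]]]}}

```text
time_s: 13.1
tool_pos: [0.5861, -0.0791, 0.2802]
eef_rot: [0.212, 0.977, 0.0, 0.001]
contact_force: [1.0, 0.6, -0.9]
opening: 0.0097
grasp_force: 19.9
```

Emit:
{"op": "play_rows", "data": {"moves": [[0.9, [0, 0, 0], [0, 0, 0.1]], [0.9, [0, 0, 0], [0, 0, 0.2]], [0.9, [0, 0, 0], [0, 0, 0.3]], [0.9, [0, 0, 0], [0, 0, 0.4]], [0.9, [0, 0, 0], [0, 0, 0.5]]]}}

```text
time_s: 13.52
tool_pos: [0.5861, -0.079, 0.2802]
eef_rot: [0.447, 0.895, 0.0, 0.001]
contact_force: [2.1, 1.3, 0.3]
opening: 0.01
grasp_force: 19.9
```

```bash
python3 go.py -.057 0 .112 0 -1.55
```

```text
t 13.52 shift cm [-0.05  0.06  0.22] turn [0.001 0.001 0.488]
tip in case [-5.760e-02  1.000e-04  1.142e-01] F [2.1 1.3 0.3] open 0.01 q [-0.33  0.57  1.45  0.    1.12 -0.98]
```

Emit:
{"op": "play_rows", "data": {"moves": [[0.9, [0, 0, 0], [0, 0, 0.1]], [0.9, [0, 0, 0], [0, 0, 0.2]], [0.9, [0, 0, 0], [0, 0, 0.3]], [0.9, [0, 0, 0], [0, 0, 0.4]], [0.9, [0, 0, 0], [0, 0, 0.5]]]}}

```text
time_s: 13.93
tool_pos: [0.5862, -0.0789, 0.2802]
eef_rot: [0.654, 0.756, 0.001, 0.001]
contact_force: [2.6, 0.9, -1.5]
opening: 0.0098
grasp_force: 19.9
```

Emit:
{"op": "play_rows", "data": {"moves": [[0.9, [0, 0, 0], [0, 0, 0]], [0.9, [0, 0, 0], [0, 0, 0]], [0.6, [0, 0, 0], [0, 0, 0]], [0.6, [0, 0, 0], [0, 0, 0]]]}}

```text
time_s: 14.27
tool_pos: [0.5858, -0.0792, 0.2797]
eef_rot: [0.652, 0.758, -0.0, -0.0]
contact_force: [-0.2, -0.3, 0.1]
opening: 0.0174
grasp_force: 0.0
```

Emit:
{"op": "play_rows", "data": {"moves": [[0.6, [0, 0, -1.5], [0, 0, 0]], [0.6, [0, 0, -3], [0, 0, 0]], [0.6, [0, 0, -6], [0, 0, 0]], [0.6, [0, 0, -9], [0, 0, 0]], [0.6, [0, 0, -12], [0, 0, 0]]]}}

```text
time_s: 14.68
tool_pos: [0.5856, -0.0792, 0.4009]
eef_rot: [0.652, 0.758, -0.0, -0.001]
contact_force: [0.2, -0.7, 0.5]
opening: 0.0174
grasp_force: 0.0
```

```bash
python3 go.py -.057 0 .112 0 -1.55;python3 -c "
from h import *
shot('wrist','wrist5'); shot('top','top5')
for t in('hasp_end','catch_head'): print(t,look(t,'wrist'))"
```

```text
t 14.68 shift cm [ 0.    0.15 12.29] turn [-0.001 -0.    -0.006]
tip in case [-0.0586 -0.      0.2349] F [ 0.2 -0.7  0.5] open 0.0174 q [-0.33  0.46  1.29 -0.    1.39 -0.48]
hasp_end [(0.88, [0.5774, -0.0812, 0.1093]), (0.68, [0.6418, -0.0238, 0.0994])]
catch_head [(0.88, [0.5899, -0.0813, 0.1235])]
```

View pics/wrist5.png

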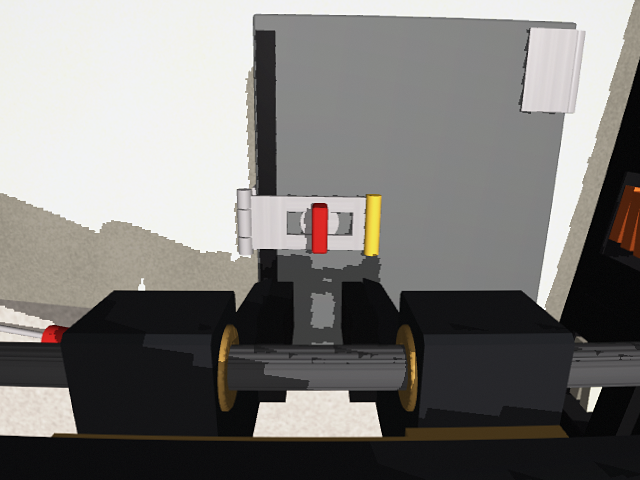

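The catch at (320,228) is crosswise over the slot, the hasp lies flat with its bar at (373,225), the lid is shut, and the gripper is clear. Handing in.

```bash
python3 -c "
from cell import ctrl
print(ctrl.sign_off())"
```

```text
the job is handed in; nothing more can be done
None
```

The lid is shut, the hasp lies flat over the catch, and the catch is turned crosswise; I checked this in the last wrist picture and handed the job in at about 15 s, though the sign-off gave no verdict.

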